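# Restock the exam-room counter: cartons, jars and tape

### The arm

A 6-joint arm with a two-finger parallel gripper is mounted at the origin on the work surface. World frame = base frame: x ahead of the robot, y to its left, z up, the work surface at z = 0. Lengths are in m, angles in degrees, forces in N, time in s.
With the tool pointing down it reaches from about 0.4 to 0.825 m from the base axis. Payload 7 kg.
Tool frame: the origin (TCP) lies between the finger pads; the fingertips stand ctrl.nose_length ahead of it and the grasp point (between the pads) lies 2 mm behind it (ctrl.nose_length is the distance from the TCP to the fingertips, in m); z points along the fingers, y is the line along which they close (so a half turn about z gives the same grasp; the last joint's range is limited). The gripper opens to 88 mm and grips with 3 to 60 N. Pads are 19 mm wide; open, the fingers measure 130 mm over their backs; the gripper's body (78 mm by 193 mm) begins 47 mm behind the grasp point.
Start: joints at [83.027, 20.546, 0.682, 0, -70.136, -16.507], TCP at [0.269, 0.619, 0.244] pointing down, gripper open.
Joint ranges: [-176.03, 176.03], [-82.01, 121.73], [-58.28, 71.71], [-173.87, 95.51], [-174.79, -0.11], [-173.66, 173.66]. Speed limits (degrees/s): [136.94, 136.94, 172.46, 180, 180, 180].

### API

Orientations are given as [roll, pitch, yaw] about the fixed x, y, z axes, in that order (R = Rz(yaw) Ry(pitch) Rx(roll)).
In Python, from plant import ctrl gives the robot as it stands.
- The arm moves only by the tool apply_moves, never from a script. Its argument "commands" is a list of rows, each a list of 3 entries, a list of its own where there are three numbers: the shift along the world's x, y, z in cm, then the turn about the world's z in rad, then the closure, from 0 (fully open) to 1 (shut). In form: [[[x, y, z], turn, jaw], ...]. A call has 1 to 20 rows; each row is the pose to reach, as a shift and turn from the pose commanded when the call began; what a row does not reach only later rows make up. A row lasts 1/12 s, in which the tool goes at most 41.7 mm and 7.16 degrees, less where a joint would pass 70% of its speed; a pose out of reach is approached as far as the arm can. A call with a gripper value outside its range is refused whole. The fingers move at their own pace and stop on an object; the grip force is fixed at half the most. Time passes only in rows, so rows that repeat a pose let the fingers close. It gives the time, the measured TCP pose, the force, the opening and the grip force at its end, in the units of the state.
- ctrl.get_obs(): the state, without advancing time (a new reading comes with each control period).
- ctrl.snapshot(name): name is "side" or "top"; returns a dict with "img" (400x640x3 uint8, red, green, blue), "fx", "fy", "cx", "cy" (pixels), "T" (4x4, takes a point from camera to world coordinates). Camera axes: x right, y up, looking along -z (the intrinsics and any distortion apply to the point x, -y, -z); pixel columns grow to the right and rows downward; lengths in m; the calibration is good to about 2 mm. A picture is of the moment at which its call begins. There is no depth.
- ctrl.close_job(): hands the job in; it is judged then, once.
Trained networks look in a picture, given as the dict that the camera call returned (one of the last four; its "shot" number tells which), for a name from the list of things; names that differ only in an ending like _2 or _b are one class to them, and where a whole thing is asked for, a point or a joint stands for the part that bears it (a point fixed in the world has none). Each returns a list of dicts, best first, with "score" (0 to 1); they miss things now and then, are a little off and sometimes report something else, mostly with a low value. They report only what shows in the picture. A call takes as long as a camera call. They do not tell look-alikes from the thing itself.
- ctrl.search_frame(picture, target): "at" ([column, row] in pixels, amid what is visible of it).
- ctrl.spot_point(picture, target): "at" ([column, row] in pixels: a listed point, or the origin of a listed thing).
The state is a dict: "clock": time; "joint_pos": joint angles; "qvel": joint speeds; "tau": joint torques, N m; "tool_pos": TCP position; "orientation": TCP orientation; "force": force on the tool from outside, world axes, zero at the start; "moment": the same for the moment, N m; "opening": finger opening in m; "gripper_force": force on a finger pad.
Only numpy, scipy, OpenCV 4.12 (cv2) and the standard library are available. Lean on these libraries where they do the work, as an engineer would, in place of code of your own. Each camera call takes 0.05 s, during which the arm holds its last target. There are 200 camera calls.

### The job

Sort the supplies on the clinic counter: stand one carton upright in each bay of the two-bay tray, stand one specimen jar upright in each well of the jar rack, and put the roll of tape down over the post of the spindle. Set each thing gently right down rather than dropping it, and do not shift or knock over the medicine cup or the pulse oximeter.

Things in the scene. Friction and masses are not known exactly. Their poses are not given: they have to be found in the camera images.
- carton_a_center (a point): One supply carton, white paper box with a blue and a grey band round it, standing upright: 40 mm (own x) by 50 mm (own y) by 60 mm tall, about 70 g. This point is its centre, 30 mm above its underside; z up. The two cartons are alike.
- carton_b_center (a point): The other supply carton, white paper box with a blue and a grey band round it, standing upright: 40 mm (own x) by 50 mm (own y) by 60 mm tall, about 70 g. This point is its centre, 30 mm above its underside; z up. The two cartons are alike.
- jar_a_center (a point): One specimen jar, white plastic with a grey screw cap, a closed cylinder 47 mm in diameter and 60 mm tall, standing upright, about 80 g. This point is its centre, 30 mm above its underside; z up. The two jars are alike.
- jar_b_center (a point): The other specimen jar, white plastic with a grey screw cap, a closed cylinder 47 mm in diameter and 60 mm tall, standing upright, about 80 g. This point is its centre, 30 mm above its underside; z up. The two jars are alike.
- tape_center (a point): Roll of tan medical tape lying flat (hole upward), rigid: 55 mm outer diameter, 38 mm hole, 40 mm tall, about 60 g. This point is its centre, 20 mm above its underside; z is the axis of the hole.
- bay_tray: Pale maple-wood shallow open tray with two rectangular bays, fixed to the counter. 76 mm (own x) by 158 mm (own y), 25 mm high, walls and divider 4 mm thick, floor about 4 mm thick. The divider runs along x through the middle; each bay is about 68 mm (x) by 73 mm (y) inside, centres at y = +38 and -38 mm. Origin: centre of its underside on the counter; z up.
- jar_rack: Grey plastic rack block with two round wells, fixed to the counter. 82 mm (own x) by 158 mm (own y), 26 mm high; wells 66 mm in diameter and 18 mm deep (their floor 8 mm above the counter), centres at y = +38 and -38 mm. Origin: centre of its underside on the counter; z up.
- spindle: Steel tape spindle, fixed to the counter: a round base 90 mm in diameter and 8 mm high with an upright post in its middle, 16 mm in diameter with a tapered tip, top 40 mm above the counter. Origin: centre of its underside on the counter; z up.
- cup: Small open aluminium medicine cup standing among the things, loose, 40 mm across the rim, 40 mm high, about 60 g. Not to be moved. Origin: centre of its underside.
- oximeter: Finger pulse oximeter, a white and grey plastic block with a black display on top, lying among the things, loose, 30 mm (x) by 40 mm (y) by 27 mm high, about 60 g. Not to be moved. Origin: centre of its underside.
Things that resemble listed ones, but are neither listed nor needed, are in the scene too. What is shaped like the part that bears jar_a_center but turquoise is not meant.

How it is judged (in metres and radians):
At the end, for the whole second after the job is handed in: One carton upright on the floor of each bay (within 16 mm in x, 18 in y), one jar upright in each well (13 mm), the tape flat on the spindle base round the post (14 mm); heights within 6 mm, tilts within 0.15 rad; all at rest (under 0.02 m/s) and released ((((x of carton_a_center in the frame of bay_tray between -0.016 and 0.016 m and y of carton_a_center in the frame of bay_tray between 0.02 and 0.056 m and z of carton_a_center in the frame of bay_tray between 0.028 and 0.04 m and angle between carton_a_center's own z axis and vertical below 0.15 rad) and (x of carton_b_center in the frame of bay_tray between -0.016 and 0.016 m and y of carton_b_center in the frame of bay_tray between -0.056 and -0.02 m and z of carton_b_center in the frame of bay_tray between 0.028 and 0.04 m and angle between carton_b_center's own z axis and vertical below 0.15 rad)) or ((x of carton_b_center in the frame of bay_tray between -0.016 and 0.016 m and y of carton_b_center in the frame of bay_tray between 0.02 and 0.056 m and z of carton_b_center in the frame of bay_tray between 0.028 and 0.04 m and angle between carton_b_center's own z axis and vertical below 0.15 rad) and (x of carton_a_center in the frame of bay_tray between -0.016 and 0.016 m and y of carton_a_center in the frame of bay_tray between -0.056 and -0.02 m and z of carton_a_center in the frame of bay_tray between 0.028 and 0.04 m and angle between carton_a_center's own z axis and vertical below 0.15 rad))) and (((x of jar_a_center in the frame of jar_rack between -0.013 and 0.013 m and y of jar_a_center in the frame of jar_rack between 0.025 and 0.051 m and z of jar_a_center in the frame of jar_rack between 0.032 and 0.044 m and angle between jar_a_center's own z axis and vertical below 0.15 rad) and (x of jar_b_center in the frame of jar_rack between -0.013 and 0.013 m and y of jar_b_center in the frame of jar_rack between -0.051 and -0.025 m and z of jar_b_center in the frame of jar_rack between 0.032 and 0.044 m and angle between jar_b_center's own z axis and vertical below 0.15 rad)) or ((x of jar_b_center in the frame of jar_rack between -0.013 and 0.013 m and y of jar_b_center in the frame of jar_rack between 0.025 and 0.051 m and z of jar_b_center in the frame of jar_rack between 0.032 and 0.044 m and angle between jar_b_center's own z axis and vertical below 0.15 rad) and (x of jar_a_center in the frame of jar_rack between -0.013 and 0.013 m and y of jar_a_center in the frame of jar_rack between -0.051 and -0.025 m and z of jar_a_center in the frame of jar_rack between 0.032 and 0.044 m and angle between jar_a_center's own z axis and vertical below 0.15 rad))) and horizontal distance between tape_center and spindle below 0.014 m and z of tape_center in the frame of spindle between 0.022 and 0.034 m and angle between the z axis of tape_center and the z axis of spindle, either way round below 0.15 rad and linear speed of each of carton_a, carton_b, jar_a, jar_b, tape below 0.02 m/s); the robot touches nothing.
It fails at once if the medicine cup is shifted more than 30 mm or tipped over (distance of cup from where it was at the start of the episode above 0.03 m or angle between cup's own z axis and vertical above 0.5 rad).
It fails at once if the pulse oximeter is shifted more than 30 mm or tipped over (distance of oximeter from where it was at the start of the episode above 0.03 m or angle between oximeter's own z axis and vertical above 0.5 rad).
It fails at once if a carton, jar or the tape is dropped (falls free of the fingers faster than 0.8 m/s) ((linear speed of carton_a above 0.8 m/s and contact force between carton_a and the fingers below 0.01 N) or (linear speed of carton_b above 0.8 m/s and contact force between carton_b and the fingers below 0.01 N) or (linear speed of jar_a above 0.8 m/s and contact force between jar_a and the fingers below 0.01 N) or (linear speed of jar_b above 0.8 m/s and contact force between jar_b and the fingers below 0.01 N) or (linear speed of tape above 0.8 m/s and contact force between tape and the fingers below 0.01 N)).
It also fails if it takes over 125 s, if anything falls off the work surface, if the arm or the gripper's body presses on something with over 40 N, if the wrist force passes 120 N, or if a joint passes its speed limit or range.

## Working session

There is one attempt and no reset: what is moved stays moved. The work goes in short steps, Python scripts to look and compute and a tool call to move; the robot and the scene stay as the last step left them, time stands still between calls to the robot, and variables do not carry over. Pictures are saved under pics/ and viewed, at most 14 in all, crops included, and the job is handed in when it is done.

Besides the shell and the picture viewer there is one more tool, called as name(argument=value, ...), one argument or row to a line, values as JSON. apply_moves: Moves the arm, as the interface text tells. Its arguments: {"type":"object","properties":{"commands":{"type":"array"}},"required":["commands"]}

```bash
ls; mkdir -p pics
python3 - <<'E'
from plant import ctrl
import cv2
print(ctrl.nose_length); o=ctrl.get_obs(); print(o)
for n in("top","side"):
    s=ctrl.snapshot(n); cv2.imwrite(f"pics/{n}0.png",s["img"][:,:,::-1]); print(n,s["fx"],s["fy"],s["cx"],s["cy"],s["T"],[k for k in s])
    for t in ["carton_a_center","jar_a_center","tape_center","bay_tray","jar_rack","spindle","cup","oximeter"]:
        print(t,[(([round(float(v)) for v in d["at"]]),round(d["score"],2)) for d in ctrl.spot_point(s,t)])
E
```

```text
pics
0.017
{'clock': 0.0, 'joint_pos': array([ 8.30291567e+01,  2.05888427e+01,  6.33245447e-01, -2.20182327e-02,
       -7.01363244e+01, -1.65081615e+01]), 'qvel': array([ 0.01647999, -0.07294414, -0.07025288,  0.03706577,  0.10505114,
        0.04520237]), 'tau': array([-7.04717295e-04, -5.82710302e+01,  2.93055314e+01,  6.99729145e+00,
        7.01461133e-03, -1.67542430e-04]), 'tool_pos': array([0.26874114, 0.61867581, 0.24264195]), 'orientation': array([ 1.79905985e+02, -6.27698207e-03, -2.34864977e+01]), 'force': array([ 0.04632361, -0.59001608,  0.48204758]), 'moment': array([ 0.00015671, -0.01280264,  0.00196767]), 'gripper_force': 0.0, 'opening': 0.08758019582240235}
top 438.9723858393774 438.9723858393774 321.82817040457394 201.17351954375522 [[ 0.01060974  0.99371357 -0.11144856  0.38234411]
 [-0.99971443  0.00815459 -0.02246225 -0.00880621]
 [-0.02141223  0.11165505  0.99351631  1.17202879]
 [ 0.          0.          0.          1.        ]] ['img', 'fx', 'fy', 'cx', 'cy', 'T', 'shot']
carton_a_center [([473, 209], 0.35)]
jar_a_center [([440, 255], 0.93), ([398, 225], 0.8
[... 177 characters left out ...]
7, 196], 0.49)]
oximeter [([287, 195], 0.52)]
side 431.3829216506681 431.3829216506681 315.5949031218959 194.15715817900076 [[ 0.88303353  0.33599189 -0.32766025  0.17884688]
 [-0.46928038  0.6399799  -0.60844199 -0.58180987]
 [ 0.0052644   0.6910392   0.72279811  0.7358932 ]
 [ 0.          0.          0.          1.        ]] ['img', 'fx', 'fy', 'cx', 'cy', 'T', 'shot']
carton_a_center []
jar_a_center [([312, 244], 0.96), ([263, 258], 0.96), ([334, 330], 0.95), ([340, 272], 0.8), ([304, 297], 0.74)]
tape_center [([247, 156], 0.79)]
bay_tray [([376, 188], 0.83), ([354, 234], 0.59)]
jar_rack [([416, 354], 0.9)]
spindle [([260, 117], 0.8)]
cup [([355, 233], 0.81)]
oximeter [([309, 170], 0.51)]
```

View pics/top0.png

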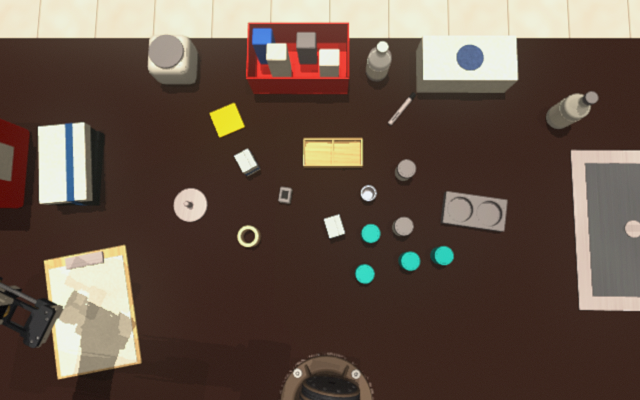

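View pics/side0.png

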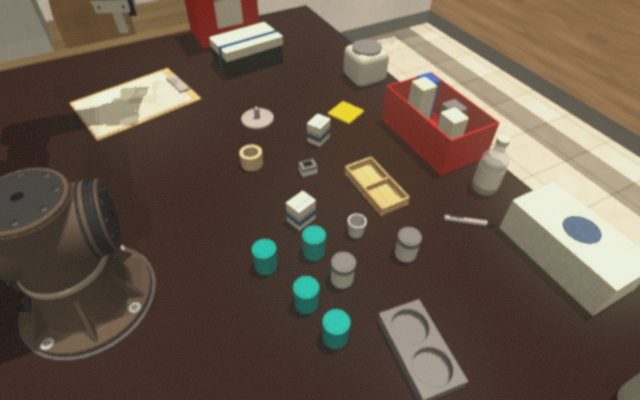

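Top view: grey-capped jars are at (405,169) and (403,226). Cartons are at (246,161) and (334,226), the tape at (248,236), spindle (190,205), tray (333,153), rack (475,211), cup (369,193) and oximeter (285,195). Look-alikes: turquoise jars at (371,233), (365,273), (410,261), (443,256), plus boxes in the red bin at about (300,55). I choose the grey-capped jars and the two free-standing cartons. Next I'll rectify the view to check them.

```bash
cat > h.py <<'E'
import numpy as np, cv2
from plant import ctrl
def ray(s,p,z):
    T=np.array(s["T"]); d=T[:3,:3]@[(p[0]-s["cx"])/s["fx"],-(p[1]-s["cy"])/s["fy"],-1]; o=T[:3,3]
    return (o+d*(z-o[2])/d[2])
def proj(s,P):
    T=np.array(s["T"]); c=T[:3,:3].T@(np.array(P)-T[:3,3]); return np.array([s["cx"]+s["fx"]*c[0]/-c[2], s["cy"]-s["fy"]*c[1]/-c[2]])
def rect(s,c,z,half=60,k=3):
    """metric patch round world xy c at height z; col -> -y, row -> -x, k px per mm"""
    h=half/1000; W=[(c[0]+h,c[1]+h),(c[0]+h,c[1]-h),(c[0]-h,c[1]-h),(c[0]-h,c[1]+h)]
    src=np.float32([proj(s,(*w,z)) for w in W]); n=2*half*k; dst=np.float32([(0,0),(n,0),(n,n),(0,n)])
    return cv2.warpPerspective(s["img"],cv2.getPerspectiveTransform(src,dst),(n,n),flags=cv2.INTER_CUBIC)
E
python3 - <<'E'
from h import *
s=ctrl.snapshot("top"); 
L={"cA":((246,159),.06),"cB":((334,225),.06),"jA":((405,168),.06),"jB":((403,226),.06),"tape":((248,236),.04),"spin":((190,205),.008),"tray":((333,153),.025),"rack":((475,211),.026)}
t=[]
for n,(p,z) in L.items():
    c=ray(s,p,z)[:2].round(2); print(n,c)
    im=cv2.resize(rect(s,c,z,100 if n in("tray","rack") else 50,4),(200,200))[:,:,::-1].copy()
    m=100
    for i in range(0,200,20 if n in("tray","rack") else 40): cv2.line(im,(i,0),(i,3),(0,255,0));cv2.line(im,(0,i),(3,i),(0,255,0))
    cv2.circle(im,(m,m),1,(0,0,255),-1); cv2.putText(im,n,(5,15),0,.4,(0,255,0)); t.append(im)
cv2.imwrite("pics/rect.png",np.vstack([np.hstack(t[:4]),np.hstack(t[4:])]))
print("cup",ray(s,(368.5,193),.04),"oxi",ray(s,(285,195),.027))
E
```

```text
cA [0.62 0.21]
cB [ 0.45 -0.02]
jA [ 0.59 -0.2 ]
jB [ 0.45 -0.19]
tape [0.42 0.21]
spin [0.5  0.37]
tray [ 0.64 -0.01]
rack [ 0.49 -0.38]
cup [ 0.53166822 -0.10412929  0.04      ] oxi [0.52635725 0.11429388 0.027     ]
```

View pics/rect.png

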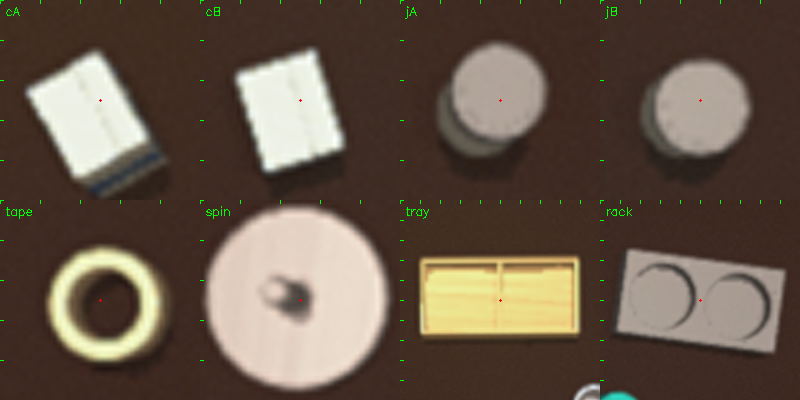

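The rectified tiles show the sizes as listed: cartons about 40×50 mm, jars 47 mm, tape 55 mm, spindle base 90 mm, tray 158 mm wide, and a slightly turned rack. Both jar caps are grey, so the choice holds. Next: exact poses.

Run:
```python
from h import *
s=ctrl.snapshot("top")
L={"cA":((.615,.218),.06,45,150),"cB":((.445,-.018),.06,45,150),"jA":((.595,-.2),.06,40,110),"jB":((.446,-.192),.06,40,110),"tape":((.42,.21),.04,45,110),"spin":((.5,.37),.008,60,100),"tray":((.64,-.01),.025,90,110),"rack":((.49,-.38),.026,95,85)}
for n,(c,z,h,th) in L.items():
    im=cv2.GaussianBlur(rect(s,c,z,h,3),(0,0),2).max(2) if 1 else 0
    m=cv2.morphologyEx((im>th).astype(np.uint8),cv2.MORPH_OPEN,np.ones((9,9)))
    cs,_=cv2.findContours(m,cv2.RETR_EXTERNAL,cv2.CHAIN_APPROX_NONE); k=min(cs,key=lambda q:-cv2.contourArea(q))
    r=cv2.minAreaRect(k); f=lambda p:(round(c[0]+h/1e3-p[1]/3e3,4),round(c[1]+h/1e3-p[0]/3e3,4))
    b=cv2.boxPoints(r)
    e=[(b[i+1]-b[i]) for i in (0,1)]; l=max(e,key=np.linalg.norm)
    ang=np.degrees(np.arctan2(-l[0],-l[1]))%180
    print(n,"ctr",f(r[0]),"size mm",np.round(np.array(r[1])/3,1),"long axis dir from +x deg",round(ang,1), "circ",f(cv2.minEnclosingCircle(k)[0]),round(cv2.minEnclosingCircle(k)[1]/3,1))
```

```text
cA ctr (0.6123, 0.2161) size mm [52.2 42.1] long axis dir from +x deg 29.7 circ (0.6125, 0.2162) 31.7
cB ctr (0.4446, -0.0149) size mm [51.7 41.7] long axis dir from +x deg 17.7 circ (0.4447, -0.0148) 31.6
jA ctr (0.5942, -0.1992) size mm [46.7 46.7] long axis dir from +x deg 45.0 circ (0.5942, -0.1992) 24.0
jB ctr (0.4463, -0.1908) size mm [46. 47.] long axis dir from +x deg 90.0 circ (0.4465, -0.1906) 24.0
tape ctr (0.4182, 0.2075) size mm [57.  58.3] long axis dir from +x deg 90.0 circ (0.4177, 0.2072) 29.5
spin ctr (0.5014, 0.3718) size mm [92.4 92.3] long axis dir from +x deg 26.6 circ (0.5012, 0.3718) 46.6
tray ctr (0.6442, -0.0097) size mm [ 79.5 161. ] long axis dir from +x deg 90.4 circ (0.6438, -0.0098) 87.8
rack ctr (0.4893, -0.3811) size mm [162.1  86. ] long axis dir from +x deg 82.2 circ (0.4893, -0.3811) 89.7
```

Checked against the heights and reach. Plan: tape first, then the cartons gripped across their 50 mm sides, then the jars.

apply_moves(
  commands=[
    [[5,-13.7,-3],-0.12,0],
    [[10,-27.4,-6],-0.24,0],
    [[14.9,-41.15,-10],-1.161,0],
    [[14.9,-41.15,-12.4],-1.161,0],
    [[14.9,-41.15,-12.4],-1.161,0],
    [[14.9,-41.15,-12.4],-1.161,0],
    [[14.9,-41.15,-12.4],-1.161,0],
    [[14.9,-41.15,-12.4],-1.161,0],
    [[14.9,-41.15,-12.4],-1.161,0],
    [[14.9,-41.15,-12.4],-1.161,0],
    [[14.9,-41.15,-12.4],-1.161,0],
    [[14.9,-41.15,-12.4],-1.161,0],
    [[14.9,-41.15,-12.4],-1.161,0],
    [[14.9,-41.15,-12.4],-1.161,0],
    [[14.9,-41.15,-12.4],-1.161,0],
    [[14.9,-41.15,-12.4],-1.161,0],
    [[14.9,-41.15,-12.4],-1.161,0],
    [[14.9,-41.15,-12.4],-1.161,0],
    [[14.9,-41.15,-12.4],-1.161,0],
    [[14.9,-41.15,-12.4],-1.161,0],
  ],
)

```text
clock: 2.67
tool_pos: [0.4178, 0.2079, 0.1196]
orientation: [-180.0, 0.0, -90.0]
force: [0.3, 0.1, -0.6]
opening: 0.0874
gripper_force: 0.0
```

Run:
```python
from h import *
s=ctrl.snapshot("side"); cv2.imwrite("pics/s1.png",s["img"][:,:,::-1]); print(proj(s,(.418,.2075,.04)),ray(s,(247,156),.02))
t=ctrl.snapshot("top")
for n,z in(("tape_center",.02),("jar_a_center",.03),("carton_a_center",.03),("spindle",0),("jar_rack",0),("bay_tray",0)):
    print(n,[ray(s,d["at"],z)[:2].round(3).tolist() for d in ctrl.spot_point(s,n)],[ray(t,d["at"],z)[:2].round(3).tolist() for d in ctrl.spot_point(t,n)])
```

```text
[249.40395835 151.6501636 ] [0.41329643 0.21746122 0.02      ]
tape_center [[0.423, 0.21]] []
jar_a_center [[0.376, -0.287], [0.429, -0.106], [0.364, -0.207], [0.441, -0.198], [0.327, -0.099], [0.417, 0.195]] [[0.448, -0.182], [0.357, -0.207], [0.488, -0.373], [0.38, -0.286], [0.328, -0.099], [0.429, -0.112]]
carton_a_center [[0.615, 0.225]] [[0.609, 0.212]]
spindle [[0.422, 0.236], [0.509, 0.368], [0.65, 0.005]] [[0.506, 0.38]]
jar_rack [[0.492, -0.385]] [[0.487, -0.381]]
bay_tray [[0.648, -0.01], [0.458, 0.014]] [[0.642, -0.016], [0.503, 0.381]]
```

View pics/s1.png

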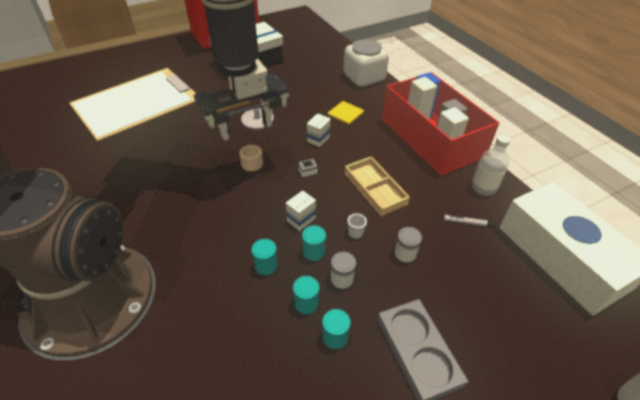

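The gripper (245,110) stands straight above the tape (251,157). The side-camera estimates agree with the measured positions to within a few mm. Descending and gripping.

apply_moves(
  commands=[
    [[0,0,-3],0,0],
    [[0,0,-6],0,0],
    [[0,0,-8],0,0],
    [[0,0,-9],0,0],
    [[0,0,-9.8],0,0],
    [[0,0,-9.8],0,0],
    [[0,0,-9.8],0,1],
    [[0,0,-9.8],0,1],
    [[0,0,-9.8],0,1],
    [[0,0,-9.8],0,1],
    [[0,0,-9.8],0,1],
    [[0,0,-9.8],0,1],
    [[0,0,-9.8],0,1],
    [[0,0,-9.8],0,1],
    [[0,0,-9.8],0,1],
    [[0,0,-9.8],0,1],
    [[0,0,-9.8],0,1],
    [[0,0,-9.8],0,1],
  ],
)

```text
clock: 4.87
tool_pos: [0.4183, 0.2079, 0.0221]
orientation: [-180.0, 0.0, -90.0]
force: [0.1, 0.2, 6.9]
opening: 0.0547
gripper_force: 30.0
```

apply_moves(
  commands=[
    [[0,0,2],0,1],
    [[0,0,5],0,1],
    [[0,0,8],0,1],
    [[1.5,3,10],0,1],
    [[3,6,10],0,1],
    [[4.5,9,10],0,1],
    [[6,12,10],0,1],
    [[7.5,15,10],0,1],
    [[8.3,16.4,10],0,1],
    [[8.3,16.4,10],0,1],
    [[8.3,16.4,8],0,1],
    [[8.3,16.4,6],0,1],
    [[8.3,16.4,4],0,1],
    [[8.3,16.4,3],0,1],
    [[8.3,16.4,2],0,1],
    [[8.3,16.4,1.4],0,1],
    [[8.3,16.4,1],0,1],
    [[8.3,16.4,0.8],0,1],
    [[8.3,16.4,0.8],0,1],
  ],
)

```text
clock: 6.45
tool_pos: [0.5012, 0.3718, 0.0304]
orientation: [-180.0, 0.0, -90.0]
force: [0.6, -0.1, -0.9]
opening: 0.0545
gripper_force: 30.0
```

apply_moves(
  commands=[
    [[0,0,-0.1],0,0.3],
    [[0,0,-0.1],0,0.15],
    [[0,0,-0.1],0,0],
    [[0,0,-0.1],0,0],
    [[0,0,-0.1],0,0],
    [[0,0,-0.1],0,0],
    [[0,0,-0.1],0,0],
    [[0,0,2],0,0],
    [[0,0,4.5],0,0],
    [[0,0,8],0,0],
    [[0,0,10],0,0],
    [[2,-3,10],0.1,0],
    [[5,-7,10],0.2,0],
    [[11.1,-15.6,10],0.518,0],
    [[11.1,-15.6,10],0.518,0],
    [[11.1,-15.6,10],0.518,0],
    [[11.1,-15.6,10],0.518,0],
    [[11.1,-15.6,10],0.518,0],
    [[11.1,-15.6,10],0.518,0],
    [[11.1,-15.6,10],0.518,0],
  ],
)

```text
clock: 8.12
tool_pos: [0.6116, 0.2163, 0.1295]
orientation: [180.0, 0.0, -60.3]
force: [-0.7, 0.3, -0.5]
opening: 0.0879
gripper_force: 0.0
```

Run:
```python
from h import *
s=ctrl.snapshot("top"); a=rect(s,(.5,.37),.048,60,3); b=rect(s,(.615,.216),.06,60,3)
cv2.imwrite("pics/t2.png",np.hstack([a,b])[:,:,::-1])
```

```text
(no output)
```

View pics/t2.png

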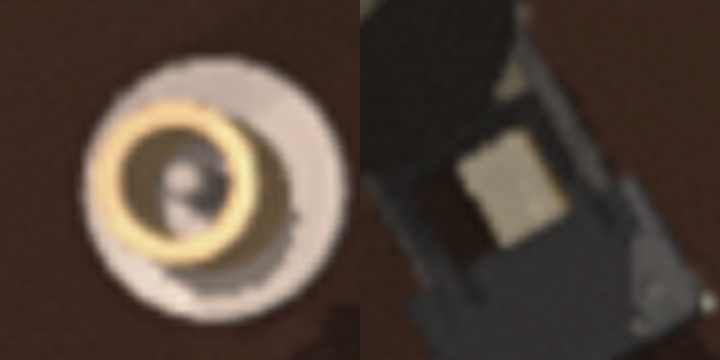

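Left: the tape ring is centred at (175,183), seated round the post and about 2 mm from its centre. Right: the carton lies between the fingers. Descending to grip it.

apply_moves(
  commands=[
    [[0,0,-2.5],0,0],
    [[0,0,-5],0,0],
    [[0,0,-7],0,0],
    [[0,0,-8],0,0],
    [[0,0,-8.4],0,0],
    [[0,0,-8.4],0,0],
    [[0,0,-8.4],0,1],
    [[0,0,-8.4],0,1],
    [[0,0,-8.4],0,1],
    [[0,0,-8.4],0,1],
    [[0,0,-8.4],0,1],
    [[0,0,-8.4],0,1],
    [[0,0,-8.4],0,1],
    [[0,0,-8.4],0,1],
    [[0,0,-8.4],0,1],
    [[0,0,-8.4],0,1],
    [[0,0,-8.4],0,1],
  ],
)

```text
clock: 9.58
tool_pos: [0.6123, 0.2158, 0.046]
orientation: [-180.0, -0.0, -60.3]
force: [0.4, -0.0, 4.6]
opening: 0.0498
gripper_force: 30.0
```

apply_moves(
  commands=[
    [[0,0,2],0,1],
    [[0,0,5],0,1],
    [[0,0,8],0,1],
    [[0.5,-3,9],-0.1,1],
    [[1,-6,9],-0.2,1],
    [[1.5,-9,9],-0.3,1],
    [[2,-12,9],-0.4,1],
    [[2.5,-15,9],-0.518,1],
    [[3.1,-18,9],-0.518,1],
    [[3.2,-18.8,9],-0.518,1],
    [[3.2,-18.8,8],-0.518,1],
    [[3.2,-18.8,6],-0.518,1],
    [[3.2,-18.8,4],-0.518,1],
    [[3.2,-18.8,2.5],-0.518,1],
    [[3.2,-18.8,1.5],-0.518,1],
    [[3.2,-18.8,1],-0.518,1],
    [[3.2,-18.8,0.7],-0.518,1],
    [[3.2,-18.8,0.5],-0.518,1],
    [[3.2,-18.8,0.5],-0.518,1],
  ],
)

```text
clock: 11.17
tool_pos: [0.6442, 0.0279, 0.0508]
orientation: [-180.0, 0.0, -90.0]
force: [0.3, -0.1, -0.7]
opening: 0.0494
gripper_force: 30.0
```

apply_moves(
  commands=[
    [[0,0,-0.1],0,1],
    [[0,0,-0.1],0,0.3],
    [[0,0,-0.1],0,0.15],
    [[0,0,-0.1],0,0],
    [[0,0,-0.1],0,0],
    [[0,0,-0.1],0,0],
    [[0,0,-0.1],0,0],
    [[0,0,2],0,0],
    [[0,0,4.5],0,0],
    [[0,0,8],0,0],
    [[0,0,9],0,0],
    [[-3,-1,9],0.1,0],
    [[-7,-2,9],0.2,0],
    [[-20,-4.3,9],0.309,0],
    [[-20,-4.3,9],0.309,0],
    [[-20,-4.3,9],0.309,0],
    [[-20,-4.3,9],0.309,0],
    [[-20,-4.3,9],0.309,0],
    [[-20,-4.3,9],0.309,0],
    [[-20,-4.3,9],0.309,0],
  ],
)

```text
clock: 12.83
tool_pos: [0.4451, -0.0151, 0.1411]
orientation: [-179.9, -0.0, -72.3]
force: [0.3, -0.1, -0.0]
opening: 0.0876
gripper_force: 0.0
```

Run:
```python
from h import *
s=ctrl.snapshot("top"); a=rect(s,(.644,.0),.064,100,2); b=rect(s,(.445,-.015),.06,70,3)[:400,:400]
cv2.imwrite("pics/t3.png",np.hstack([a,b])[:,:,::-1])
```

```text
(no output)
```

View pics/t3.png

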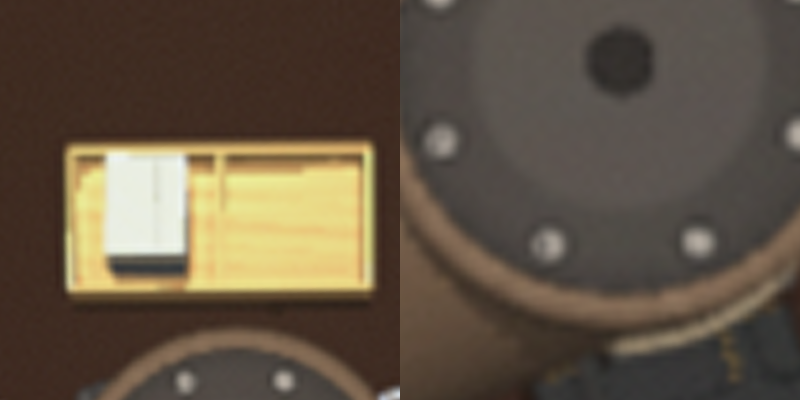

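The first carton stands square in the +y bay (top face centred at (146,203)). Now the second one.

apply_moves(
  commands=[
    [[0,0,-3],0,0],
    [[0,0,-6],0,0],
    [[0,0,-8],0,0],
    [[0,0,-9],0,0],
    [[0,0,-9.5],0,0],
    [[0,0,-9.5],0,0],
    [[0,0,-9.5],0,1],
    [[0,0,-9.5],0,1],
    [[0,0,-9.5],0,1],
    [[0,0,-9.5],0,1],
    [[0,0,-9.5],0,1],
    [[0,0,-9.5],0,1],
    [[0,0,-9.5],0,1],
    [[0,0,-9.5],0,1],
    [[0,0,-9.5],0,1],
    [[0,0,-9.5],0,1],
    [[0,0,-9.5],0,1],
  ],
)

```text
clock: 14.3
tool_pos: [0.4444, -0.0152, 0.046]
orientation: [-179.9, -0.0, -72.3]
force: [-0.9, 1.0, 6.4]
opening: 0.0498
gripper_force: 30.0
```

apply_moves(
  commands=[
    [[0,0,2],0,1],
    [[0,0,5],0,1],
    [[0,0,8],0,1],
    [[3,-0.5,9],-0.1,1],
    [[6,-1,9],-0.2,1],
    [[9,-1.5,9],-0.309,1],
    [[12,-2,9],-0.309,1],
    [[15,-2.5,9],-0.309,1],
    [[18,-3,9],-0.309,1],
    [[20,-3.3,9],-0.309,1],
    [[20,-3.3,8],-0.309,1],
    [[20,-3.3,6],-0.309,1],
    [[20,-3.3,4],-0.309,1],
    [[20,-3.3,2.5],-0.309,1],
    [[20,-3.3,1.5],-0.309,1],
    [[20,-3.3,1],-0.309,1],
    [[20,-3.3,0.7],-0.309,1],
    [[20,-3.3,0.5],-0.309,1],
    [[20,-3.3,0.4],-0.309,1],
    [[20,-3.3,0.4],-0.309,1],
  ],
)

```text
clock: 15.97
tool_pos: [0.6444, -0.0483, 0.0503]
orientation: [-179.9, 0.0, -90.0]
force: [0.3, -0.0, -0.3]
opening: 0.05
gripper_force: 30.0
```

apply_moves(
  commands=[
    [[0,0,0],0,0.3],
    [[0,0,0],0,0.15],
    [[0,0,0],0,0],
    [[0,0,0],0,0],
    [[0,0,0],0,0],
    [[0,0,0],0,0],
    [[0,0,2],0,0],
    [[0,0,4.5],0,0],
    [[0,0,8],0,0],
    [[0,0,9],0,0],
    [[-1,-3,9],-0.1,0],
    [[-3,-7,9],-0.136,0],
    [[-5,-15.1,9],-0.136,0],
    [[-5,-15.1,9],-0.136,0],
    [[-5,-15.1,9],-0.136,0],
    [[-5,-15.1,9],-0.136,0],
    [[-5,-15.1,6],-0.136,0],
    [[-5,-15.1,4],-0.136,0],
  ],
)

```text
clock: 17.47
tool_pos: [0.5946, -0.1989, 0.0893]
orientation: [-179.9, 0.0, -97.8]
force: [0.1, 1.4, -0.2]
opening: 0.0874
gripper_force: 0.0
```

Run:
```python
from h import *
s=ctrl.snapshot("top"); a=rect(s,(.6,-.08),.06,200,1); t=ctrl.snapshot("side")
cv2.imwrite("pics/t4.png",np.hstack([a,t["img"][130:380,250:650]] if 0 else [a,cv2.resize(t["img"][150:350,250:450],(400,400))])[:,:,::-1])
```

```text
(no output)
```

View pics/t4.png

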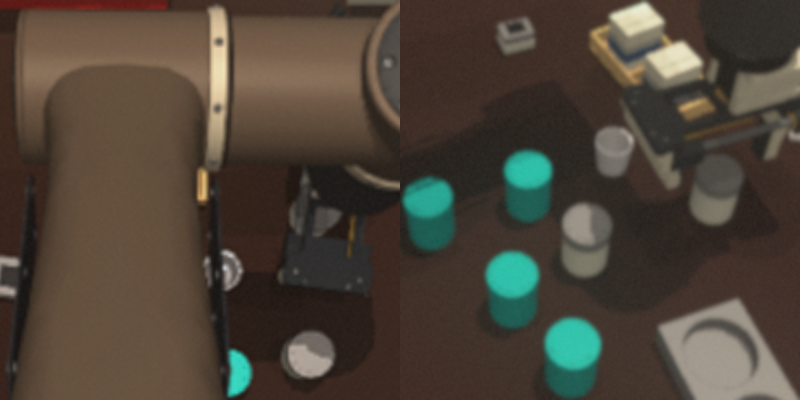

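Both cartons are upright in the tray (side crop (640,30) and (675,65)), and the cup is standing at (613,150). The gripper straddles the grey jar at (715,190). Gripping it.

apply_moves(
  commands=[
    [[0,0,-1.5],0,0],
    [[0,0,-3],0,0],
    [[0,0,-4],0,0],
    [[0,0,-4.4],0,0],
    [[0,0,-4.4],0,0],
    [[0,0,-4.4],0,0],
    [[0,0,-4.4],0,1],
    [[0,0,-4.4],0,1],
    [[0,0,-4.4],0,1],
    [[0,0,-4.4],0,1],
    [[0,0,-4.4],0,1],
    [[0,0,-4.4],0,1],
    [[0,0,-4.4],0,1],
    [[0,0,-4.4],0,1],
    [[0,0,-4.4],0,1],
    [[0,0,-4.4],0,1],
    [[0,0,-4.4],0,1],
  ],
)

```text
clock: 18.98
tool_pos: [0.5942, -0.1995, 0.0457]
orientation: [-180.0, -0.0, -97.8]
force: [0.9, -0.0, 1.2]
opening: 0.0466
gripper_force: 30.0
```

apply_moves(
  commands=[
    [[0,0,2],0,1],
    [[0,0,5],0,1],
    [[0,0,8],0,1],
    [[-1.3,-2.6,9],0,1],
    [[-2.7,-5.4,9],0,1],
    [[-4.1,-8.2,9],0,1],
    [[-5.5,-11,9],0,1],
    [[-6.9,-13.8,9],0,1],
    [[-8.3,-16.6,9],0,1],
    [[-9.7,-19.4,9],0,1],
    [[-11,-21.9,9],0,1],
    [[-11,-21.9,9],0,1],
    [[-11,-21.9,7],0,1],
    [[-11,-21.9,5],0,1],
    [[-11,-21.9,3.5],0,1],
    [[-11,-21.9,2.3],0,1],
    [[-11,-21.9,1.5],0,1],
    [[-11,-21.9,1.1],0,1],
    [[-11,-21.9,0.9],0,1],
    [[-11,-21.9,0.8],0,1],
  ],
)

```text
clock: 20.65
tool_pos: [0.4843, -0.4185, 0.0538]
orientation: [-180.0, -0.0, -97.8]
force: [-0.1, 0.1, -1.3]
opening: 0.0465
gripper_force: 30.0
```

apply_moves(
  commands=[
    [[0,0,0],0,0.3],
    [[0,0,0],0,0.15],
    [[0,0,0],0,0.1],
    [[0,0,0],0,0.1],
    [[0,0,0],0,0.1],
    [[0,0,0],0,0.1],
    [[0,0,2],0,0.1],
    [[0,0,4.5],0,0.1],
    [[0,0,8],0,0.1],
    [[0,0,9],0,0.2],
    [[-0.5,3,9],-0.1,0.2],
    [[-1.5,7,9],-0.2,0.2],
    [[-3.7,22.8,9],-0.649,0.2],
    [[-3.7,22.8,9],-0.649,0.2],
    [[-3.7,22.8,9],-0.649,0.2],
    [[-3.7,22.8,9],-0.649,0.2],
    [[-3.7,22.8,9],-0.649,0.2],
    [[-3.7,22.8,9],-0.649,0.2],
    [[-3.7,22.8,9],-0.649,0.2],
    [[-3.7,22.8,9],-0.649,0.2],
  ],
)

```text
clock: 22.32
tool_pos: [0.4474, -0.1909, 0.1438]
orientation: [-180.0, 0.0, -134.9]
force: [-0.2, 1.0, -0.0]
opening: 0.0701
gripper_force: 0.0
```

Run:
```python
from h import *
s=ctrl.snapshot("top"); a=rect(s,(.49,-.38),.068,100,2); t=ctrl.snapshot("side")
cv2.imwrite("pics/t5.png",np.hstack([a,cv2.resize(t["img"][200:400,280:480],(400,400))])[:,:,::-1])
```

```text
(no output)
```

View pics/t5.png

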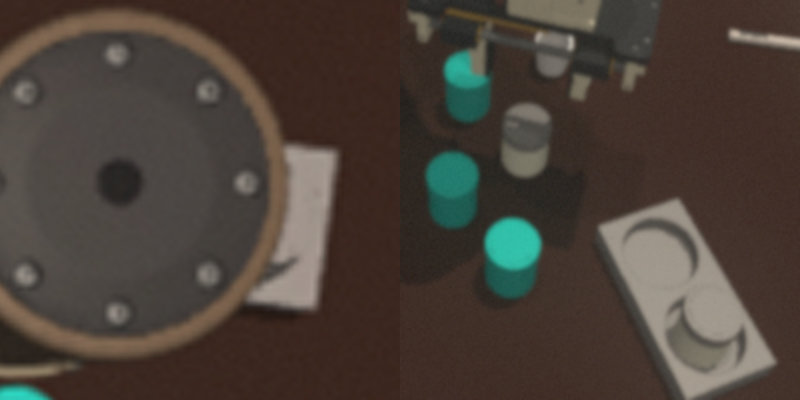

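The first jar stands in the near well at (705,330) in the side crop. The second grey jar, at (525,140), lies below the gripper. Descending.

apply_moves(
  commands=[
    [[0,0,-3],0,0.2],
    [[0,0,-5.5],0,0.2],
    [[0,0,-7.5],0,0.2],
    [[0,0,-9],0,0.2],
    [[0,0,-9.8],0,0.2],
    [[0,0,-9.8],0,0.2],
    [[0,0,-9.8],0,1],
    [[0,0,-9.8],0,1],
    [[0,0,-9.8],0,1],
    [[0,0,-9.8],0,1],
    [[0,0,-9.8],0,1],
    [[0,0,-9.8],0,1],
    [[0,0,-9.8],0,1],
    [[0,0,-9.8],0,1],
    [[0,0,-9.8],0,1],
    [[0,0,-9.8],0,1],
    [[0,0,-9.8],0,1],
  ],
)

```text
clock: 23.83
tool_pos: [0.4478, -0.1905, 0.0465]
orientation: [-179.9, 0.1, -134.9]
force: [0.4, 0.1, 6.9]
opening: 0.0467
gripper_force: 30.0
```

apply_moves(
  commands=[
    [[0,0,2],0,1],
    [[0,0,5],0,1],
    [[0,0,8],0,1],
    [[0.9,-2.8,9],0.12,1],
    [[1.8,-5.6,9],0.24,1],
    [[2.7,-8.4,9],0.36,1],
    [[3.6,-11.2,9],0.48,1],
    [[4.4,-14,9],0.6,1],
    [[4.7,-15.3,9],0.649,1],
    [[4.7,-15.3,9],0.649,1],
    [[4.7,-15.3,7],0.649,1],
    [[4.7,-15.3,5],0.649,1],
    [[4.7,-15.3,3.5],0.649,1],
    [[4.7,-15.3,2.3],0.649,1],
    [[4.7,-15.3,1.5],0.649,1],
    [[4.7,-15.3,1.1],0.649,1],
    [[4.7,-15.3,0.9],0.649,1],
    [[4.7,-15.3,0.8],0.649,1],
    [[4.7,-15.3,0.8],0.649,1],
  ],
)

```text
clock: 25.42
tool_pos: [0.494, -0.3431, 0.0546]
orientation: [-180.0, -0.0, -97.8]
force: [1.1, 0.1, 0.6]
opening: 0.0466
gripper_force: 30.0
```

apply_moves(
  commands=[
    [[0,0,0],0,0.3],
    [[0,0,0],0,0.15],
    [[0,0,0],0,0.1],
    [[0,0,0],0,0.1],
    [[0,0,0],0,0.1],
    [[0,0,0],0,0.1],
    [[0,0,2],0,0.1],
    [[0,0,4.5],0,0.1],
    [[0,0,8],0,0.1],
    [[0,0,12],0,0.1],
    [[3,-3,16],0,0.1],
    [[6,-6,16],0,0.1],
    [[9,-9,16],0,0.1],
    [[9,-12,16],0,0.1],
    [[9,-12,16],0,0.1],
    [[9,-12,16],0,0.1],
  ],
)

```text
clock: 26.75
tool_pos: [0.5837, -0.4651, 0.2112]
orientation: [179.9, 0.1, -97.9]
force: [-0.6, 0.4, 0.3]
opening: 0.0789
gripper_force: 0.0
```

Run:
```python
from h import *
s=ctrl.snapshot("side"); t=ctrl.snapshot("top")
cv2.imwrite("pics/f.png",np.vstack([s["img"][90:400,120:520],t["img"][120:300,150:550]])[:,:,::-1])
```

```text
(no output)
```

View pics/f.png

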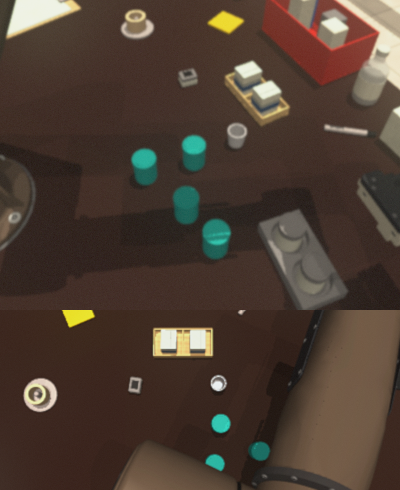

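All but the rack is clear: tape on the spindle at (136,22), both cartons in the tray at (255,85), cup and oximeter unmoved. The rack is in shadow, so I'll take a brighter crop of it.

Run:
```python
from h import *
s=ctrl.snapshot("side"); im=cv2.resize(s["img"][290:400,370:480],(550,550),interpolation=cv2.INTER_CUBIC)
im=np.clip(im*1.8,0,255).astype(np.uint8)
for c in((.4945,-.3435),(.4841,-.4188)):
  for z in(.008,.068):
    P=[(proj(s,(c[0]+.0235*np.cos(a),c[1]+.0235*np.sin(a),z))-[370,290])*5 for a in np.linspace(0,6.28,40)]
    cv2.polylines(im,[np.int32(P)],True,(255,0,0) if z>.05 else (0,255,0))
cv2.imwrite("pics/r.png",im[:,:,::-1])
```

```text
(no output)
```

View pics/r.png

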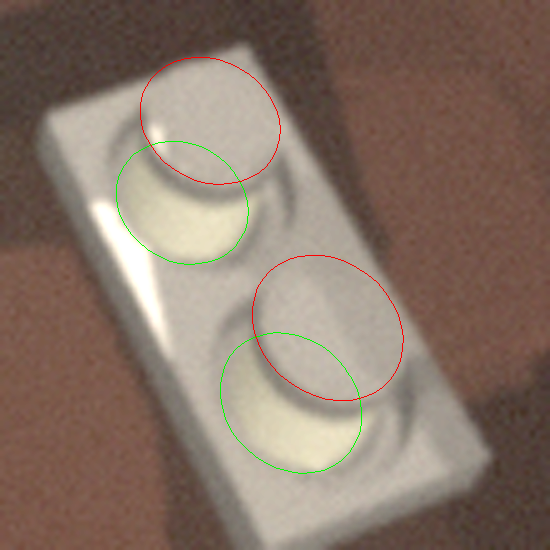

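The predicted outlines of seated, upright jars (caps at (210,120) and (328,328)) match the picture in both wells. Handing in.

```bash
python3 -c "
from plant import ctrl
print(ctrl.close_job())"
```

```text
the job is handed in; nothing more can be done
None
```

I handed the job in at about 27 s of the 125 s allowed: in the last pictures both cartons stood in the tray bays, both grey-capped jars stood in the rack wells, the tape was on the spindle, and the cup and oximeter had not visibly moved; no verdict came back.

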